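Unlock and hold out the index pin of a welding positioner

ROBOT

A 6-joint arm with a two-finger parallel gripper is mounted at the origin on the work surface. World frame = base frame: x ahead of the robot, y to its left, z up, the work surface at z = 0. Lengths are in m, angles in rad, forces in N, time in s.
With the tool pointing down it reaches from about 0.225 to 0.725 m from the base axis. Payload 3.1 kg.
Tool frame: the origin (TCP) lies at the centre of the arm's flange, where the gripper is bolted on; the fingertips stand ahead of it and the grasp point (between the pads) lies 155 mm ahead of it (bot.tip_reach is the z of the fingertips in the tool frame, in m); z points along the fingers, y is the direction in which the jaws open and shut (so a half turn about z gives the same grasp; the last joint's range is limited). The gripper opens to 85 mm and grips with 20 to 120 N. Pads are 22 mm wide; open, the fingers measure 114 mm over their backs; the gripper's body (76 mm by 85 mm) begins 54 mm behind the grasp point. The pads swing forward as they close: fully open they stand 13 mm farther back than shut.
Start: joints at [1.125, 0.048, 0.099, 1.622, 0, 1.443], TCP at [0.164, 0.499, 0.405] pointing down, gripper open.
Joint ranges: [-2.91, 2.91], [-0.99, 1.94], [-1.21, 1.42], [-2.12, 2.29], [-1.49, 1.47], [-3.14, 3.14]. Speed limits (rad/s): [2.79, 2.79, 3.14, 3.14, 3.14, 3.14].

INTERFACE

Orientations are given as a unit quaternion [w, x, y, z].
In Python, from rig import bot, claw, planner, cams, spotter gives the robot as it stands. Calls block until the motion is done:
- bot.move_pose(position, orientation): joint-space move of the TCP to a pose.
- bot.movel(position, rotation=None, feed=0.15, guard=None): straight line of the TCP; rotation=None keeps the orientation; feed is the mean speed in m/s. With guard (N) it stops when the force on the tool has changed by that much, and returns True; else False.
- bot.goto_joints(angles): joint-space move.
- claw.open_gripper() and claw.close(f_grip=None): open the fingers fully, or close them until they stop; f_grip is the grip in N (None keeps the last).
- bot.sleep(seconds).
- planner.inverse_kinematics(position, orientation): joint angles nearest the present ones, or None.
- cams.grab_frame(name): name is "side" or "top"; returns a dict with "color" (420x560x3 uint8, red, green, blue), "z_map" (420x560 float32, m along the optical axis (not along the pixel's ray), 0 where there is no reading), "fx", "fy", "cx", "cy" (pixels), "distortion" ([k1, k2, p1, p2, k3] as OpenCV has them; the pictures are not rectified), "view" (4x4, takes a point from world to camera coordinates). Camera axes: x right, y down, z forward; pixel columns grow to the right and rows downward; lengths in m; the calibration is good to about 2 mm. A picture is of the moment at which its call begins.
A pose or a line that the arm cannot do raises bot.MotionError and nothing moves.
- bot.close_job(): hands the job in, once; it reports no verdict.
Trained networks look in the newest picture that a camera, given by its name, has taken for a name from the list of things; names that differ only in an ending like _2 or _b are one class to them, and where a whole thing is asked for, a point or a joint stands for the part that bears it (a point fixed in the world has none). Each returns a list of dicts, best first, with "conf" (0 to 1); they miss things now and then, are a little off and sometimes report something else, mostly with a low value. They report only what shows in the picture. A call takes as long as a camera call. They do not tell look-alikes from the thing itself.
- spotter.masks_of(camera, label): "mask" (420x560 bool, what is visible of it) and "extent" ([left, top, width, height] in pixels, round what is visible of it).
Readings, each from a call of its own:
- bot.get_time(): time.
- bot.get_joint_positions(): joint angles.
- bot.get_joint_velocities(): joint speeds.
- bot.get_joint_torque(): joint torques, N m.
- bot.get_ee_pos(): TCP position.
- bot.get_orientation(): TCP orientation.
- bot.get_wrist_force(): force on the tool from outside, world axes, zero at the start.
- bot.get_ft_torque(): the same for the moment, N m.
- bot.get_finger_gap(): finger opening in m.
Only numpy, scipy, OpenCV 4.12 (cv2) and the standard library are available. Lean on these libraries where they do the work, as an engineer would, in place of code of your own. Each camera call takes 0.05 s, during which the arm holds its last target. There are 200 camera calls.

TASK

On the blue welding positioner, turn the black selector to the green dot so that its yellow keeper plate swings clear of the pin. Then take the orange head of the index pin and draw the pin straight up out of its bore, without forcing it sideways, until the top face of the steel guide block lies within the pin's green band (never on past its red band), and finish still gripping it there, steady and upright. Leave the magnet, spray can, wire brush and pipe collar where they are.

Things in the scene. Friction and masses are not known exactly. Their poses are not given: they have to be found in the camera images.
- positioner: Fixed welding positioner. Origin on the table under the vertical bore's axis, z up. Steel guide block 60 x 60 mm, z 60 to 115 mm, holds the bore; blue pedestal under the selector (y -30 to -145, x +-45) and blue leg (y +30 to +60), tops at 115 mm. Turntable with 4 lugs, centre at x +105, out to radius 125, carries a flange with pipe stub, top at 101 mm; a lug (z 30 to 50) takes the pin's end.
- bore_mouth (a point): Centre of the bore's mouth on the top face of the guide block, 115 mm above the table. The bore is vertical, 21.5 mm wide and 55 mm deep, open at the bottom; same axes as the positioner.
- selector_grip (a point): On the selector's vertical axis at the height to grip its black bar: 158.5 mm above the table, 95 mm along the positioner's -y from the bore. Bar 42 mm long, 15 thick, z 134.5 to 172.5 mm. Site x points along the bar to the white pointer and turns with it. Under the bar the yellow keeper plate (z 127.5 to 133.5) reaches out 84 mm over the pin's collar.
- selector (a joint): Selector angle, rad, growing clockwise seen from above. Detents 0 (red dot), 0.6 (white dot, pointer along the positioner's -y), 1.2 (green dot, the one towards its -x); stops at -0.06 and 1.26. Starts anywhere from 0 to 0.6. About 0.1 Nm carries it over a detent; let go, it snaps to the nearest. The keeper blocks the pin below 1.0.
- pin_head (a point): Centre of the orange round head (30 mm diameter, 34 mm high) of the loose steel index pin; z along the pin. Seated, it is 160 mm above the table on the bore's axis. 45 mm below it is the underside of the collar (40 mm diameter, 8 thick), which rests on the guide block; between collar and head a neck 16 mm in diameter and 20 mm long.
- index_pin: The same pin; origin at the collar's underside (seated: at the bore's mouth). Below it the shank is 20 mm in diameter, 80 mm long, with a green band 24 to 46 mm and a red band 46 to 60 mm below the collar: the block's top face is at mid-green when the pin has risen 35 mm. Weighs 0.25 to 0.5 kg; falls back when let go.
- magnet: Bystander: red square welding magnet with steel edges, about 75 x 75 x 18 mm, lying on the table; origin at its underside.
- spray_can: Bystander: standing can with a yellow label, 60 mm diameter, 170 mm high; origin at its underside.
- wire_brush: Bystander: wooden wire brush with steel bristles down, 245 x 22 x 34 mm, lying on the table; origin at its underside, handle along its -x.
- pipe_collar: Bystander: dark steel ring lying on the table, 80 mm outside, 56 mm inside, 25 mm high; origin at its underside.
Mind the look-alikes: they are no part of the job. What is shaped like the index_pin but purple or turquoise is not meant.

How it is judged:
By the outcome, as a careful person would: the job done as asked, in the order asked, and still so for the second after the job is handed in, while the arm keeps its last pose, push and grip.
It also fails if it takes over 40 s, if anything falls off the work surface, if the arm or the gripper's body presses on something with over 40 N, if the wrist force passes 120 N, or if a joint passes its speed limit or range.

## Working session

There is one attempt and no reset: what is moved stays moved. The work goes in short steps, each a Python script; the robot and the scene stay as the last script left them, time stands still between calls to the robot, and variables do not carry over. Pictures are saved under pics/ and viewed, about 8 in all and at most 12, crops included, and the job is handed in when it is done.

```bash
mkdir -p pics; ls; python3 - <<'E'
from rig import bot,claw,cams,spotter
import cv2,numpy as np
for c in("top","side"):
    f=cams.grab_frame(c); np.savez(f"{c}0.npz",**f)
    cv2.imwrite(f"pics/{c}0.png",f["color"][...,::-1])
    for l in("positioner","pin_head","index_pin","selector_grip"):
        for r in spotter.masks_of(c,l)[:4]:
            v,u=np.nonzero(r["mask"]); print(c,l,round(r["conf"],2),r["extent"],u.mean().round(1),v.mean().round(1))
print(bot.get_time(),bot.tip_reach,bot.get_finger_gap(),bot.get_orientation())
E
```

```text
pics
top positioner 0.67 [173.7, 117.3, 119.7, 99.8] 235.1 173.7
top positioner 0.62 [88.0, 215.8, 48.0, 32.0] 112.3 232.1
top pin_head 0.76 [220.2, 179.8, 11.0, 20.7] 226.0 190.1
top pin_head 0.74 [231.3, 170.3, 45.1, 37.5] 251.8 188.0
top pin_head 0.66 [266.7, 239.6, 16.0, 20.7] 274.4 251.5
top pin_head 0.59 [152.5, 211.4, 19.7, 17.6] 160.2 219.9
top index_pin 0.8 [264.2, 244.1, 23.1, 15.3] 274.2 251.6
top index_pin 0.72 [150.9, 214.0, 20.1, 19.3] 161.6 220.2
top index_pin 0.55 [229.3, 230.2, 16.8, 18.0] 234.4 239.0
top index_pin 0.49 [216.5, 179.4, 15.5, 23.5] 225.8 189.6
top selector_grip 0.94 [230.7, 168.9, 45.1, 39.9] 252.0 188.6
side positioner 0.93 [283.4, 190.5, 87.3, 69.6] 320.7 220.7
side pin_head 0.69 [266.8, 165.3, 11.6, 41.0] 273.4 182.5
side pin_head 0.68 [246.3, 207.4, 15.8, 50.1] 253.4 230.6
side pin_head 0.61 [294.1, 178.1, 14.6, 17.0] 300.8 185.1
side pin_head 0.55 [258.8, 189.5, 11.8, 47.3] 262.7 211.2
side index_pin 0.94 [256.0, 192.6, 15.7, 47.2] 262.9 210.0
side index_pin 0.82 [268.9, 165.0, 7.5, 39.1] 273.4 182.2
side index_pin 0.71 [293.4, 175.6, 13.2, 21.0] 300.9 184.3
side index_pin 0.6 [245.9, 211.0, 14.0, 48.1] 253.4 230.8
side selector_grip 0.64 [286.6, 192.6, 38.4, 20.7] 307.8 201.5
0.5 0.1734 0.0853964127151617 [-1.01150018e-05  1.58227619e-01  9.87402663e-01 -4.91133158e-05]
```

View pics/top0.png

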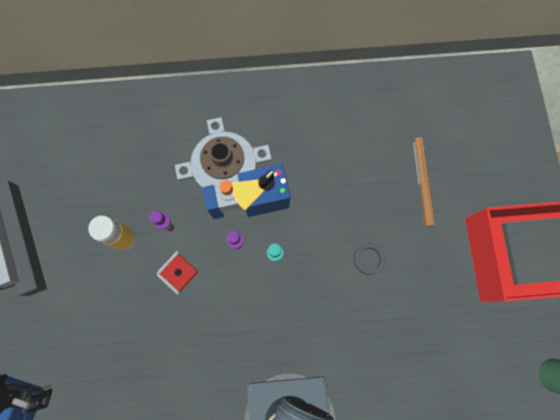

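View pics/side0.png

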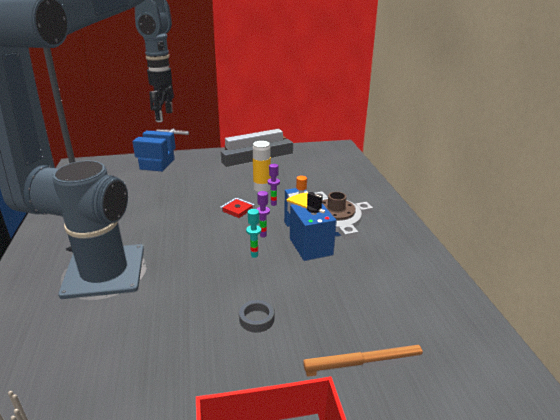

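The orange head at top (226,189) / side (301,184) is the index pin seated in the positioner. The look-alikes are purple at top (161,220) and (234,239), and turquoise at (275,252), all standing loose on the table. I'll confirm with one crop and localise by depth.

```bash
cat > h.py <<'E'
import numpy as np,cv2
def world(f,uv,d=None,z=None):
    """pixels -> world, by depth d or on the plane of height z"""
    uv=np.atleast_2d(np.asarray(uv,float))
    K=np.array([[f["fx"],0,f["cx"]],[0,f["fy"],f["cy"]],[0,0,1]],float)
    n=cv2.undistortPoints(uv[:,None],K,np.array(f["distortion"],float))[:,0]
    r=np.c_[n,np.ones(len(n))]; T=np.array(f["view"],float); R,t=T[:3,:3],T[:3,3]; o=-R.T@t; w=r@R
    if d is None: d=(z-o[2])/w[:,2]
    return o+w*np.asarray(d)[:,None]
def seg(f,lo,hi,box):
    """HSV-range pixels in box (u0,v0,u1,v1) -> uv"""
    h=cv2.cvtColor(f["color"],cv2.COLOR_RGB2HSV); m=cv2.inRange(h,lo,hi)
    u0,v0,u1,v1=box; v,u=np.nonzero(m[v0:v1,u0:u1]); return np.c_[u+u0,v+v0]
def cloud(f,uv): 
    d=f["z_map"][uv[:,1],uv[:,0]]; k=d>0; return world(f,uv[k],d[k])
E
python3 - <<'E'
from h import *
np.set_printoptions(precision=4,suppress=True)
B={"top":(170,110,300,220),"side":(280,165,375,260)}
for c in B:
    f=dict(np.load(c+"0.npz")); print(c,"cam",-(f["view"][:3,:3].T@f["view"][:3,3]),f["fx"])
    for n,lo,hi in(("orange",(5,150,120),(15,255,255)),("yellow",(20,120,120),(32,255,255)),("green",(45,100,80),(85,255,255)),("red",(170,120,100),(180,255,255)),("blue",(105,120,40),(125,255,255)),("black",(0,0,0),(180,255,28))):
        uv=seg(f,lo,hi,B[c]); 
        if len(uv)==0: print(n,"none");continue
        p=cloud(f,uv); print(n,len(uv),uv.mean(0),np.median(p,0),p.min(0),p.max(0))
    u0,v0,u1,v1=(195,150,305,225) if c=="top" else (275,165,365,232)
    im=cv2.resize(f["color"][v0:v1,u0:u1],None,fx=7,fy=7,interpolation=cv2.INTER_CUBIC); cv2.imwrite(f"pics/{c}crop.png",im[...,::-1])
E
```

```text
top cam [0.2668 0.0104 1.1107] 425.8552047930424
orange 113 [225.469  186.6372] [0.5459 0.1027 0.1776] [0.5345 0.0897 0.1608] [0.5595 0.1147 0.1819]
yellow 591 [246.225  192.2538] [0.542  0.0596 0.1348] [0.5006 0.018  0.0628] [0.5698 0.0915 0.1729]
green 21 [282. 190.] [ 0.5439 -0.0276  0.1167] [ 0.5383 -0.0326  0.1101] [ 0.549  -0.0225  0.1206]
red 8 [277.75  171.875] [ 0.5912 -0.0216  0.1174] [ 0.585  -0.0244  0.1144] [ 0.5936 -0.0168  0.1207]
blue 1513 [254.7865 193.7601] [0.5325 0.0198 0.1148] [ 0.5098 -0.0439  0.012 ] [0.6108 0.1656 0.173 ]
black 33 [267.3333 181.5152] [0.5566 0.007  0.155 ] [ 0.5454 -0.0055  0.1437] [0.567  0.0218 0.1743]
side cam [ 0.2894 -0.949   0.7086] 432.31786470125144
orange 111 [301.4234 183.3243] [0.547  0.0913 0.1622] [ 0.5346  0.0849 -0.0048] [0.653  0.4672 0.1772]
yellow 183 [299.1093 198.918 ] [0.5361 0.0599 0.1321] [0.5001 0.0164 0.1075] [0.5631 0.118  0.1675]
green 10 [310.2 220.3] [ 0.5451 -0.0276  0.1147] [ 0.5401 -0.0361  0.1119] [ 0.55   -0.0161  0.1185]
red 7 [326.4286 217.4286] [ 0.5898 -0.0204  0.1147] [ 0.586  -0.0228  0.1131] [ 0.5953 -0.0175  0.1163]
blue 2109 [310.1484 230.4547] [ 0.5436 -0.0351  0.0745] [ 0.5093 -0.0498  0.0017] [0.6565 0.1592 0.1484]
black 139 [315.6906 201.8273] [0.5614 0.0003 0.1504] [ 0.5448 -0.0148  0.0966] [0.6799 0.1316 0.1707]
```

View pics/topcrop.png

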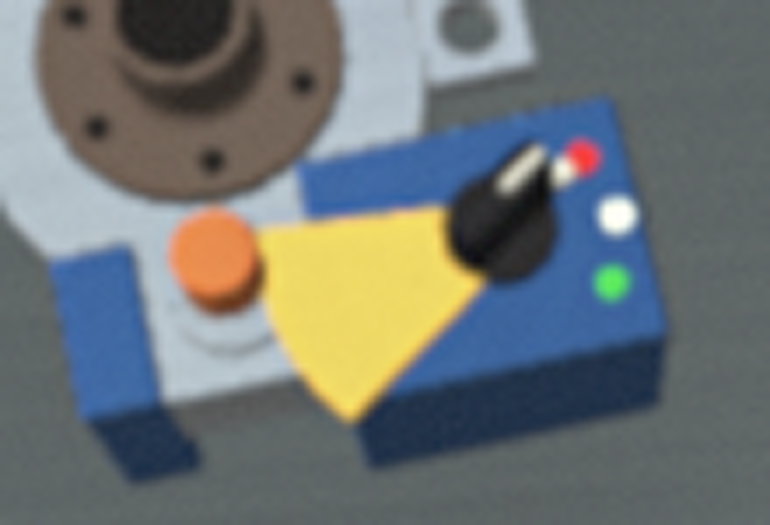

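The crop confirms it: the orange head sits in the guide block, the keeper is over the collar, and the white pointer is close to the red dot. Next I refine yaw, selector axis and bar angle.

```bash
python3 - <<'E'
from h import *
from rig import bot,planner
from scipy.spatial.transform import Rotation as R
np.set_printoptions(precision=4,suppress=True)
for c,bx in(("top",(195,150,305,225)),("side",(275,165,375,262))):
    f=dict(np.load(c+"0.npz"))
    uv=seg(f,(105,120,40),(125,255,255),bx); d=f["z_map"][uv[:,1],uv[:,0]]; p=world(f,uv,d); q=world(f,uv,z=.115)
    k=(abs(p[:,2]-.115)<.007)&(d>0); q=q[k]
    ped=q[q[:,1]<.075]; leg=q[q[:,1]>.12]
    for n,s in(("ped",ped),("leg",leg)):
        if len(s)>10: (cx,cy),wh,a=cv2.minAreaRect((s[:,:2]*1e3).astype(np.float32)); print(c,n,len(s),cx,cy,wh,a)
    g=world(f,seg(f,(45,100,80),(85,255,255),bx).mean(0),z=.116)[0]; r=world(f,seg(f,(170,120,100),(180,255,255),bx).mean(0),z=.116)[0]
    h=world(f,seg(f,(0,0,180),(180,60,255),(262,165,290,185) if c=="top" else (300,190,345,225)),z=.1725)
    print(" green",g[:2],"red",r[:2],"yaw",np.arctan2(*(r-g)[[1,0]]))
    o=seg(f,(5,120,120),(16,255,255),bx); po=cloud(f,o); k=po[:,2]>.171; print(" head top",k.sum(),po[k].mean(0))
    if c=="top":
        w=seg(f,(0,0,130),(180,70,255),(262,165,274,181)); print(" white",w.tolist(), world(f,w,z=.1725)[:,:2].tolist())
E
```

```text
top ped 782 559.9341430664062 15.266033172607422 (89.6109848022461, 110.57595825195312) 8.932195663452148
top leg 254 540.4424438476562 148.82748413085938 (57.38549041748047, 26.989173889160156) 7.976291179656982
 green [ 0.5443 -0.0276] red [ 0.5911 -0.0212] yaw 0.13663449554672896
 head top 113 [0.547  0.1028 0.1777]
 white [[271, 171], [272, 171], [269, 172], [270, 172], [271, 172], [272, 172], [268, 173], [269, 173], [270, 173], [271, 173], [267, 174], [268, 174], [269, 174], [270, 174], [266, 175], [267, 175], [268, 175], [269, 175], [266, 176], [267, 176], [268, 176]] [[0.5760420301329996, -0.004030517901287103], [0.5758520845696067, -0.006332512714820292], [0.5740089282567846, 0.0007642851071916913], [0.5738190647689302, -0.0015363922819675753], [0.573629206576701, -0.003837091944109165], [0.5734393536361722, -0.006137814412323497], [0.5717883654796287, 0.0032543415861600753], [0.5715985897357914, 0.0009549565799553423], [0.5714088191434492, -0.0013444501270527733], [0.5712190536587134, -0.003643879067343772], [0.5695702876204958, 0.005741629286330428], [0.569380599848099, 0.003443534473054578], [0.5691909170834046, 0.0011454185298753056], [0.5690012392825603, -0.0011527190750784972], [0.5673546895087536, 0.008226153975865968], [0.5671650899342652, 0.0059293471704246125], [0.5669754952240222, 0.0036325198047060794], [0.5667859053342097, 0.0013356713474451162], [0.5649520548365485, 0.008412400429737005], [0.5647625484066092, 0.006116859460030728], [0.5645730466540148, 0.0038212979677430927]]
side ped 496 559.3502197265625 5.819366455078125 (90.64804077148438, 119.2623291015625) 8.311452865600586
side leg 52 538.933349609375 144.66891479492188 (59.78172302246094, 24.200210571289062) 9.857658386230469
 green [0.5129 0.0508] red [0.5506 0.0209] yaw -0.6712001649240307
 head top 36 [0.5497 0.0978 0.1751]
```

```bash
cat >> h.py <<'E'
from scipy.spatial.transform import Rotation as Rot
YAW=0.15; BORE=np.array([.5468,.1035]); SEL=BORE+.095*np.array([np.sin(YAW),-np.cos(YAW)])
def quat(h):
    """tool down, tool x at heading h"""
    c,s=np.cos(h),np.sin(h); q=Rot.from_matrix(np.array([[c,s,0],[s,-c,0],[0,0,-1]])).as_quat(); return q[[3,0,1,2]]
def sel_heading(th): return YAW-np.pi/2+.6-th
E
python3 - <<'E'
from h import *
from rig import bot,claw,planner
np.set_printoptions(precision=3,suppress=True)
P=lambda z:[*SEL,z]
best=None
for flip in(0,np.pi,-np.pi):
    js=[planner.inverse_kinematics(P(.3135),quat(sel_heading(t)+flip)) for t in(0,.6,1.25)]
    print(flip,[None if j is None else np.array(j) for j in js])
    if all(j is not None for j in js):
        j6=[j[5] for j in js]
        m=max(map(abs,j6))
        if abs(j6[2]-j6[0])<2 and (best is None or m<best[0]): best=(m,flip)
flip=best[1]; print("flip",flip)
open("flip.txt","w").write(str(flip))
bot.move_pose(P(.42),quat(sel_heading(0)+flip))
print(bot.get_joint_positions(), bot.get_wrist_force())
print("guard",bot.movel(P(.3135),feed=.08,guard=8))
print(bot.get_ee_pos(),bot.get_wrist_force())
claw.close(40)
print("gap",bot.get_finger_gap(),bot.get_wrist_force(),bot.get_ft_torque(),bot.get_time())
E
```

```text
0 [array([-0.102,  0.14 ,  0.017,  1.448,  0.   , -2.423]), array([-0.102,  0.14 ,  0.017,  1.448,  0.   , -1.823]), array([-0.102,  0.14 ,  0.017,  1.448,  0.   , -1.173])]
3.141592653589793 [array([-0.102,  0.14 ,  0.017,  1.448,  0.   ,  0.718]), array([-0.102,  0.14 ,  0.017,  1.448,  0.   ,  1.318]), array([-0.102,  0.14 ,  0.017,  1.448,  0.   ,  1.968])]
-3.141592653589793 [array([-0.102,  0.14 ,  0.017,  1.448,  0.   ,  0.718]), array([-0.102,  0.14 ,  0.017,  1.448,  0.   ,  1.318]), array([-0.102,  0.14 ,  0.017,  1.448,  0.   ,  1.968])]
flip -3.141592653589793
[-0.101  0.148  0.237  1.66   0.     0.718] [ 0.695  0.34  -0.783]
guard False
[0.561 0.01  0.314] [ 0.331 -1.417  0.143]
gap 0.014356557491431157 [2.386 4.233 0.36 ] [ 0.659 -0.376 -0.047] 4.875
```

```bash
python3 - <<'E'
from h import *
from rig import bot,claw,cams
np.set_printoptions(precision=3,suppress=True)
flip=float(open("flip.txt").read())
for t in(.3,.6,.9,1.22):
    bot.move_pose([*SEL,.3135],quat(sel_heading(t)+flip)); print(t,bot.get_wrist_force(),bot.get_ft_torque(),bot.get_finger_gap())
claw.open_gripper(); bot.sleep(.3)
bot.movel([*SEL,.42],feed=.15)
bot.move_pose([.40,-.12,.42],quat(sel_heading(.6)+flip))
for c,(u0,v0,u1,v1) in(("top",(195,150,305,225)),("side",(275,165,365,232))):
    f=cams.grab_frame(c); np.savez(c+"1.npz",**f)
    im=cv2.resize(f["color"][v0:v1,u0:u1],None,fx=5,fy=5,interpolation=cv2.INTER_CUBIC)
    im=cv2.copyMakeBorder(im,0,max(0,380-im.shape[0]),0,0,cv2.BORDER_CONSTANT)[:380]
    a=im if c=="top" else np.vstack([a[:,:450],im[:, :450]])
cv2.imwrite("pics/after.png",cv2.resize(a,None,fx=.78,fy=.78)[...,::-1])
for c in("top",):
    o=seg(f:=dict(np.load("top1.npz")),(5,120,120),(16,255,255),(195,150,305,225)); p=cloud(f,o); print(len(o),p[p[:,2]>.171].mean(0))
print(bot.get_time())
E
```

```text
0.3 [ 2.072  4.92  -0.309] [ 0.81  -0.491  0.034] 0.014324027463457732
0.6 [ 4.026  4.313 -0.408] [ 0.881 -0.645 -0.054] 0.014681656836745629
0.9 [ 3.902  4.094 -1.413] [ 0.854 -0.73  -0.017] 0.014402779307988504
1.22 [ 5.112  4.683 -1.949] [ 0.805 -0.953  0.007] 0.01434935566699248
120 [0.547 0.103 0.177]
9.325
```

View pics/after.png

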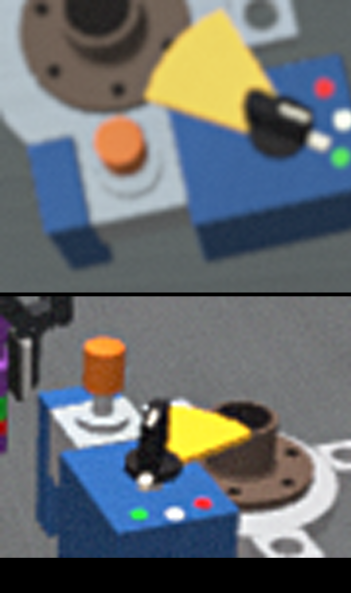

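```bash
python3 - <<'E'
from h import *
from rig import bot,claw,planner
np.set_printoptions(precision=4,suppress=True)
for i in(0,1):
    f=dict(np.load(f"top{i}.npz")); uv=seg(f,(20,120,120),(32,255,255),(195,150,305,225)); q=world(f,uv,z=.1335)[:,:2]-SEL
    r=np.hypot(*q.T); a=(np.arctan2(q[:,1],q[:,0])-YAW)[(r>.045)&(r<.085)]; print("keeper angles (positioner)",np.percentile(a,[1,99]))
HP=np.array([.547,.1033])
opts=[YAW+np.pi/2,YAW-np.pi/2]
js=[planner.inverse_kinematics([*HP,.315],quat(h)) for h in opts]; print([j[5] for j in js if j is not None])
h=opts[int(np.argmin([abs(j[5]) for j in js]))]
bot.move_pose([*HP,.43],quat(h)); bot.sleep(.3); f0=np.array(bot.get_wrist_force())
print("guard",bot.movel([*HP,.315],feed=.1,guard=6), bot.get_ee_pos())
f0=np.array(bot.get_wrist_force()); claw.close(20); bot.sleep(.2)
print("gap",bot.get_finger_gap(),"f0",f0,"f",bot.get_wrist_force(),bot.get_ft_torque(),bot.get_ee_pos(),bot.get_time())
E
```

```text
keeper angles (positioner) [1.312  2.2833]
keeper angles (positioner) [0.1582 1.1348]
[np.float64(1.4869760111656554), np.float64(-1.6546166424241375)]
guard False [0.5473 0.1033 0.316 ]
gap 0.029085964096906135 f0 [-0.3555  0.9257  0.4294] f [2.8071 1.081  1.2504] [ 0.1255 -0.7589 -0.0047] [0.5475 0.1034 0.3155] 12.7167
```

```bash
python3 - <<'E'
from h import *
from rig import bot,claw,cams
np.set_printoptions(precision=4,suppress=True)
f0=np.array([-.36,.93,.43]); x=np.array([.547,.1033]); z=.315
claw.close(45); bot.sleep(.2)
def rel(): return np.array(bot.get_wrist_force())-f0
print("45N",rel(),bot.get_ft_torque())
for i in range(2):
    a=rel(); x=x+np.clip(1.5e-4*a[:2],-.0006,.0006); bot.movel([*x,z],feed=.02); bot.sleep(.1); print(x,rel())
for dz in(.004,.010,.016,.022,.028,.035):
    g=bot.movel([*x,.315+dz],feed=.03,guard=15); bot.sleep(.1); a=rel(); print(dz,g,x,a,bot.get_ee_pos(),bot.get_finger_gap())
    if g: break
    if dz<.035: x=x+np.clip(1e-4*a[:2],-.0004,.0004)
print(bot.get_time())
for c,(u0,v0,u1,v1) in(("top",(195,150,305,225)),("side",(270,145,365,232))):
    f=cams.grab_frame(c); np.savez(c+"2.npz",**f)
    cv2.imwrite(f"pics/{c}2.png",cv2.resize(f["color"][v0:v1,u0:u1],None,fx=6,fy=6,interpolation=cv2.INTER_CUBIC)[...,::-1])
E
```

```text
45N [ 5.0781 -0.7296  2.3976] [ 0.1105 -0.9986  0.0354]
[0.5476 0.1032] [ 4.7112 -0.4369  4.0894]
[0.5482 0.1031] [ 2.4872 -0.0909  5.085 ]
0.004 False [0.5482 0.1031] [ 4.6193  0.5551 -5.7043] [0.548  0.1032 0.3171] 0.028794540701745926
0.01 False [0.5486 0.1032] [ 3.2607  0.6298 -7.5091] [0.5481 0.1032 0.3234] 0.029040124284827353
0.016 False [0.5489 0.1032] [ 1.2544 -0.9803 -4.9169] [0.5484 0.1031 0.3311] 0.028774557376231146
0.022 False [0.5491 0.1031] [-0.9279 -0.4972 -4.6063] [0.549  0.1032 0.3371] 0.029119035015828472
0.028 False [0.549  0.1031] [ 0.4129 -1.0902 -4.4033] [0.5489 0.1031 0.3431] 0.02871534607698345
0.035 False [0.549 0.103] [-1.3759 -0.9027 -3.308 ] [0.549  0.103  0.3502] 0.02912499834380302
16.5
```

View pics/side2.png

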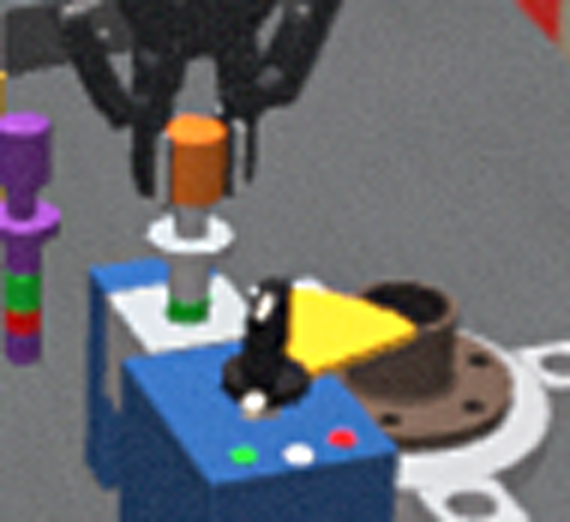

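The pin is upright and the block face cuts the green band at crop (188,315), about halfway, with no red showing. I'll make one numeric check and then hand in.

```bash
python3 - <<'E'
from h import *
from rig import bot,cams
np.set_printoptions(precision=4,suppress=True)
bot.sleep(.5); f=cams.grab_frame("side")
for n,lo,hi,b in(("head",(5,150,120),(15,255,255),(290,160,312,182)),("green",(45,100,60),(85,255,255),(294,190,308,202))):
    d=dict(np.load("side2.npz"))
    for s in(d,f): 
        uv=seg(s,lo,hi,b); p=cloud(s,uv); print(n,len(uv),uv.min(0),uv.max(0),np.median(p,0),np.percentile(p[:,2],[2,98]))
# predicted rows on the shank's camera-facing side
T=np.array(f["view"]);K=np.array([[f["fx"],0,f["cx"]],[0,f["fy"],f["cy"]],[0,0,1]])
P=np.array([[.5468,.0935,z] for z in(.115,.126,.137,.150)]); print(cv2.projectPoints(P,cv2.Rodrigues(T[:3,:3])[0],T[:3,3],K,np.array(f["distortion"]))[0][:,0])
print(bot.get_wrist_force(),bot.get_ee_pos(),bot.get_orientation(),np.abs(bot.get_joint_velocities()).max(),bot.get_time())
E
```

```text
head 99 [298 164] [307 178] [0.5493 0.0898 0.1959] [0.0009 0.2114]
head 95 [298 164] [307 178] [0.5487 0.0892 0.1963] [0.1578 0.211 ]
green 22 [298 195] [304 198] [0.5462 0.0935 0.1203] [0.1145 0.1244]
green 21 [298 194] [304 198] [0.5479 0.0947 0.1203] [0.1136 0.1252]
[[300.6079 198.0025]
 [300.7316 194.5936]
 [300.8563 191.154 ]
 [301.0049 187.049 ]]
[-1.3235 -0.3005 -3.3973] [0.549  0.103  0.3499] [-0.      0.6521  0.7581 -0.    ] 0.0011216800005382924 17.15
```

Green is visible from z ≈ 0.114 to 0.125 m. That matches a rise of about 35 mm, so the block face is at mid-green.

```bash
python3 -c "
from rig import bot
bot.close_job()"
```

```text
the job is handed in; nothing more can be done
```

I turned the selector from the red dot to the green dot, then drew the orange-headed pin straight up about 35 mm. I handed the job in at about 17 s of robot time, still gripping the pin.

**Selector:** the top and side pictures after release showed the pointer at the green dot and the yellow keeper clear of the collar. The keeper's edges turned about 1.15 rad, roughly what a turn to the green detent should give.

**Pin height:** the last side view put the head's top at z ≈ 0.211 m. The green band showed from about 0.114 to 0.125 m, so the block face is near mid-green, with no red showing.

**Forces and steadiness:**
- **Sideways force:** up to about 5 N on gripping and at the start of the lift, then trimmed to about 1 N, where it stayed to the end.
- **At hand-in:** the arm was still and the tool was vertical.

**Disagreement:** the grasp ended about 2 mm further in x than my first estimate of the bore position. That is within the calibration tolerance, and I followed the measured force to correct it.

I did not run a separate check on the magnet, spray can, wire brush and pipe collar. The arm was never sent near them.

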